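# Lay out the serving corner of the grill cart

## Task

Lay out the serving corner, in this order: put the trivet midway between the stone mortar and the terracotta candle; stand the lidded pot centred on the trivet; stand the screw-top spice jar midway between the pot and the mortar; stand the squat tin straight behind the pot (on the side away from the robot, square to the mortar-candle row), leaving a gap of about 3 cm between tin and trivet. Midway means centre to centre in plan, with the jar in line with the row, and all four stand flat or upright and let go. Leave the tumbler, the tall can, the oil bottle and the skewer cup where they are.

Things in the scene. Friction and masses are not known exactly. Their poses are not given: they have to be found in the camera images.
- trivet: Loose flat round trivet, cork underneath and dark steel on top: a ring of outer diameter 110, inner diameter 80 and height 14 mm, with one straight bar 12 mm wide and 14 mm high across the middle (its top flush with the ring). Origin: centre of the underside. z up, its x axis runs along the bar. It can be pinched across the bar at its middle, fingers inside the ring on either side. 0.15 kg or so.
- pot: Loose white enamel pot with its lid on (the lid does not come off): body diameter 98 and 58 mm high, lid up to 70 mm, and on the middle of the lid an upright black round knob of diameter 26 mm from 70 to 96 mm height. Two small ears on its x axis reach 60 mm from the centre at 46 mm height. Origin: centre of the underside, z up. About 0.45 kg; lift it by the knob.
- spice_jar: Loose pale green plastic spice jar with a screw top, diameter 42 mm up to 58 mm height, cap diameter 38 mm from 62 to 82 mm height. Origin: centre of the underside, z up. About 0.09 kg.
- squat_tin: Loose squat round metal tin, diameter 54 mm, with a lid rim of diameter 56 mm from 34 to 44 mm height (44 mm in all). Origin: centre of the underside, z up. About 0.1 kg.
- mortar: Stone mortar, a thick-walled open bowl, diameter 72 at the foot and 90 mm at the rim, 55 mm high; it does not move. Origin: centre of the underside. Its centre is always 400 mm from the candle's.
- candle: Candle in a terracotta pot with pale wax inside, diameter 68 at the foot and 90 mm at the rim, 55 mm high; it does not move. Origin: centre of the underside.
- tumbler: Bystander, loose: open steel tumbler without handle, diameter 60, 75 mm high. Origin: centre of the underside.
- tall_can: Bystander, loose: tall narrow can with a blank paper band and a black plastic shaker top, diameter 46, 95 mm high. Origin: centre of the underside.
- oil_bottle: Bystander, loose: amber bottle, diameter 56, 170 mm high. Origin: centre of the underside.
- skewer_cup: Bystander, loose: steel cup, diameter 64 and 85 mm high, with wooden skewers standing up to 182 mm. Origin: centre of the underside.
Not all that is in view belongs to the job. What is shaped like the squat_tin but purple or red is not meant.

How it is judged (in metres and radians):
On the way, in this order (a step that is already met when the one before it is completed fails the run):
1. the trivet lies midway between mortar and candle, let go (x of trivet in the frame of mortar between -0.013 and 0.013 m and horizontal distance between trivet and mortar between 0.187 and 0.213 m and horizontal distance between trivet and candle between 0.187 and 0.213 m and height (world z) of trivet between -0.003 and 0.004 m and linear speed of trivet below 0.02 m/s and angle between trivet's own z axis and vertical below 0.08 rad and contact force between trivet and the fingers below 0.1 N), for 0.2 s.
2. the pot stands centred on the trivet, let go (horizontal distance between pot and trivet below 0.01 m and height (world z) of pot between 0.01 and 0.018 m and linear speed of pot below 0.02 m/s and angle between pot's own z axis and vertical below 0.08 rad and contact force between pot and the fingers below 0.1 N), for 0.2 s.
3. the spice jar stands midway between pot and mortar, let go (x of spice_jar in the frame of mortar between -0.016 and 0.016 m and horizontal distance between spice_jar and mortar between 0.084 and 0.116 m and horizontal distance between spice_jar and pot between 0.084 and 0.116 m and height (world z) of spice_jar between -0.003 and 0.004 m and linear speed of spice_jar below 0.02 m/s and angle between spice_jar's own z axis and vertical below 0.08 rad and contact force between spice_jar and the fingers below 0.1 N), for 0.2 s.
4. the squat tin stands behind the pot, let go (horizontal distance between squat_tin and trivet between 0.098 and 0.127 m and x of squat_tin in the frame of mortar above 0.07 m and (y of squat_tin in the frame of mortar between -0.218 and -0.182 m or y of squat_tin in the frame of mortar between 0.182 and 0.218 m) and horizontal distance between squat_tin and candle below 0.28 m and height (world z) of squat_tin between -0.003 and 0.004 m and linear speed of squat_tin below 0.02 m/s and angle between squat_tin's own z axis and vertical below 0.08 rad and contact force between squat_tin and the fingers below 0.1 N), for 0.2 s.
At the end, for the whole second after the job is handed in: Trivet flat, within 13 mm of midway mortar-candle; pot on it within 10 mm; jar 84-116 mm from pot and mortar centres, within 16 mm of the row line; tin 98-127 mm behind trivet centre, within 18 mm of the row's middle; all within 0.08 rad of upright, at rest, let go (all of step 1 and all of step 2 and all of step 3 and all of step 4); the robot touches nothing.
It fails at once if the steel tumbler is pushed or moved by more than 25 mm (distance of tumbler from where it was at the start of the episode above 0.025 m).
It fails at once if the tall can is pushed or moved by more than 25 mm (distance of tall_can from where it was at the start of the episode above 0.025 m).
It fails at once if the oil bottle is pushed or moved by more than 25 mm (distance of oil_bottle from where it was at the start of the episode above 0.025 m).
It fails at once if the skewer cup is pushed or moved by more than 25 mm (distance of skewer_cup from where it was at the start of the episode above 0.025 m).
It also fails if it takes over 115 s, if anything falls off the work surface, if the arm or the gripper's body presses on something with over 40 N, if the wrist force passes 120 N, or if a joint passes its speed limit or range.

## Robot

A 7-joint arm with a two-finger parallel gripper is mounted at the origin on the work surface. World frame = base frame: x ahead of the robot, y to its left, z up, the work surface at z = 0. Lengths are in mm, angles in rad, forces in N, time in s.
With the tool pointing down it reaches from about 400 to 850 mm from the base axis. Payload 4.5 kg.
Tool frame: the origin (TCP) lies at the very end of the fingers, on their centre line; the grasp point (between the pads) lies 19 mm behind it; x points along the fingers, z is the direction in which the jaws open and shut, and the axes are right-handed (so a half turn about x gives the same grasp; the last joint's range is limited). The gripper opens to 88 mm and grips with 3 to 60 N. Pads are 18 mm wide; open, the fingers measure 123 mm over their backs; the gripper's body (75 mm by 187 mm) begins 45 mm behind the grasp point.
Start: joints at [-1.121, 0.689, -0.195, 1.565, 0.157, 0.902, -0.215], TCP at [252.435, 571.778, 238.743] pointing down, gripper open.
Joint ranges: [-3.01, 3.01], [-0.46, 2.08], [-1.47, 1.51], [0.13, 2.56], [-1, 4.14], [0.04, 2.09], [-2.66, 2.66]. Speed limits (rad/s): [2.57, 2.57, 3.14, 3.14, 3.14, 3.14, 3.14].

## Interface

Orientations are given as a unit quaternion [w, x, y, z].
In Python, from cell import * gives the robot as it stands.
- The arm moves only by the tool servo_tool, never from a script. Its argument "targets" is one flat list of numbers, 5 for each row, row after row: the opening, from 0 (shut) to 1 (fully open), then the shift along the tool's x, y, z in units of 30 mm (1.0 is 30 mm), then the turn about the tool's x in rad. In form: [claw, dx, dy, dz, twist, claw, dx, dy, dz, twist, ...]. A call has 1 to 10 rows; each row shifts and turns the pose as measured when the row begins, along the tool's axes as they then stand; what a row does not reach is not made up. A row lasts 1/12 s, in which the tool goes at most 41.7 mm and 7.16 degrees, less where a joint would pass 70% of its speed; a pose out of reach is approached as far as the arm can. A call is refused whole if a number of a shift passes 1 or a number of a turn 0.125, either way. A call with a gripper value outside its range is refused whole. The fingers move at their own pace and stop on an object; "squeeze" is the grip in N (left out, the last holds). Time passes only in rows, so rows that do not move let the fingers close. It gives the time, the measured TCP pose, the force and the opening at its end, in the units of the state.
- read_state(): the state, without advancing time (a new reading comes with each control period).
- camera(name): name is "scene" or "top" or "wrist"; returns the picture (420x560x3 uint8, red, green, blue); there is no depth.
- calibration(name): a dict with "fx", "fy", "cx", "cy" (pixels), "R" (3x3) and "t" (3): a world point X has camera coordinates R X + t; the wrist camera has in their place "tool_from_camera" (4x4, takes a point from camera to tool coordinates, whose origin is the TCP and whose axes are the tool frame's). Camera axes: x right, y down, z forward; pixel columns grow to the right and rows downward; lengths in mm; the calibration is good to about 2 mm. A picture is of the moment at which its call begins: read the wrist's pose just before it. calibration takes no time and is no camera call.
- job_done(): hands the job in, once; it reports no verdict.
Trained networks look in the newest picture that a camera, given by its name, has taken for a name from the list of things; names that differ only in an ending like _2 or _b are one class to them, and where a whole thing is asked for, a point or a joint stands for the part that bears it (a point fixed in the world has none). Each returns a list of dicts, best first, with "conf" (0 to 1); they miss things now and then, are a little off and sometimes report something else, mostly with a low value. They report only what shows in the picture. A call takes as long as a camera call. They do not tell look-alikes from the thing itself.
- recognise(camera, label): "extent" ([left, top, width, height] in pixels, round what is visible of it).
- regions_of(camera, label): "pixels" (420x560 bool, what is visible of it) and "extent" ([left, top, width, height] in pixels, round what is visible of it).
- mark_of(camera, label): "xy" ([column, row] in pixels: a listed point, or the origin of a listed thing).
The state is a dict: "t": time; "joint_positions": joint angles; "qvel": joint speeds; "joint_torque": joint torques, N m; "eef_pos": TCP position; "ee_rot": TCP orientation; "ft_force": force on the tool from outside, world axes, zero at the start; "torque": the same for the moment, N m; "opening": opening from 0.0 (shut) to 1.0 (fully open).
Only numpy, scipy, OpenCV 4.12 (cv2) and the standard library are available. Lean on these libraries where they do the work, as an engineer would, in place of code of your own. Each camera call takes 0.05 s, during which the arm holds its last target. There are 200 camera calls.

## Working session

There is one attempt and no reset: what is moved stays moved. The work goes in short steps, Python scripts to look and compute and a tool call to move; the robot and the scene stay as the last step left them, time stands still between calls to the robot, and variables do not carry over. Pictures are saved under pics/ and viewed, about 12 in all and at most 16, crops included, and the job is handed in when it is done.

Besides the shell and the picture viewer there is one more tool, called after ">>>" as name(argument=value, ...) on one line, values as JSON. servo_tool: Moves the arm, as the interface text tells. Its arguments: {"type":"object","properties":{"targets":{"type":"array","items":{"type":"number"}},"squeeze":{"type":"number"}},"required":["targets"]}

```bash
mkdir -p pics; ls; python3 - <<'E'
from cell import *
import cv2,numpy as np
s=read_state();print(s)
for n in("scene","top"):
    cv2.imwrite(f"pics/{n}0.png",camera(n)[:,:,::-1]);c=calibration(n);print(n,c)
    for l in "trivet pot spice_jar squat_tin mortar candle tumbler tall_can oil_bottle skewer_cup".split():
        print(l,[(np.round(d['xy'],1).tolist(),round(float(d['conf']),2)) for d in mark_of(n,l)],[(np.round(d['extent']).tolist(),round(float(d['conf']),2)) for d in recognise(n,l)])
print(calibration("wrist"))
E
```

```text
pics
{'t': 0.0, 'joint_positions': array([-1.12118317,  0.69001149, -0.19448052,  1.56634961,  0.15732035,
        0.90250142, -0.21510722]), 'qvel': array([-0.0015488 ,  0.00011018, -0.00020869,  0.00233524,  0.00054746,
       -0.0014143 ,  0.00041046]), 'joint_torque': array([ 9.13248118e-05, -5.27577853e+01, -1.26646981e+00, -1.53429008e+01,
       -5.25645004e-02,  6.72658251e-03,  1.63695677e-04]), 'eef_pos': array([252.26770419, 571.12731297, 237.89054521]), 'ee_rot': array([ 0.59190483, -0.38645726,  0.59294686,  0.38563387]), 'ft_force': array([-0.56761384, -0.54648893,  0.10109759]), 'torque': array([ 0.00599912, -0.03156459,  0.01794382]), 'opening': 0.9985446318125899}
scene {'fx': 423.68153615661555, 'fy': 423.68153615661555, 'cx': 272.81135503737164, 'cy': 202.27464365404347, 'R': array([[ 0.79332991,  0.60842885,  0.02102367],
       [ 0.41981165, -0.52172992, -0.74266821],
       [-0.44089209,  0.59800689, -0.66932946]]), 't': array([-416.55922179, -171.69877916, 1321.49613376])}
trivet [([165.7, 327.9], 0.97)] [([135.0, 304.0, 54.0, 49.0], 0.65)]
pot [([295.7, 149.4]
[... 1663 characters left out ...]
.0, 232.0, 26.0, 24.0], 0.91)]
tall_can [([334.2, 242.6], 0.82)] [([325.0, 233.0, 27.0, 23.0], 0.63)]
oil_bottle [([408.4, 118.0], 0.83)] [([396.0, 94.0, 41.0, 36.0], 0.93)]
skewer_cup [([165.0, 113.8], 0.82), ([230.8, 240.0], 0.4)] []
{'fx': 307.3143810873273, 'fy': 307.3143810873273, 'cx': 273.51244342175846, 'cy': 204.43983804987482, 'tool_from_camera': array([[-5.52015825e-04, -3.24622777e-01,  9.45843406e-01,
        -1.46395247e+02],
       [ 2.88537477e-05, -9.45843555e-01, -3.24622811e-01,
         8.59865657e+01],
       [ 9.99999847e-01, -1.51905802e-04,  5.31487193e-04,
        -2.70471323e-01],
       [ 0.00000000e+00,  0.00000000e+00,  0.00000000e+00,
         1.00000000e+00]])}
```

```bash
cat > h.py <<'E'
from cell import *
import cv2,numpy as np
from scipy.spatial.transform import Rotation as Ro
def ray(n,uv,z,pose=None):
    c=calibration(n);d=np.array([(uv[0]-c['cx'])/c['fx'],(uv[1]-c['cy'])/c['fy'],1.])
    if n=='wrist':
        s=pose;T=c['tool_from_camera'];Rt=rot(s);o=Rt@T[:3,3]+s['eef_pos'];D=Rt@T[:3,:3]@d
    else:
        o=-c['R'].T@c['t'];D=c['R'].T@d
    return o+D*(z-o[2])/D[2]
def rot(s): return Ro.from_quat(np.roll(s['ee_rot'],-1)).as_matrix()
def go(target,jaw=None,s=None):
    "shift in tool units to world target; twist to make jaw axis along angle jaw (rad)"
    s=s or read_state();R=rot(s);d=R.T@(np.array(target)-s['eef_pos'])
    print('tcp',s['eef_pos'].round(1),'t',round(s['t'],2),'open',round(s['opening'],3),'F',s['ft_force'].round(1))
    print('xaxis',R[:,0].round(3),'jaw deg',np.degrees(np.arctan2(R[1,2],R[0,2])).round(1),'q7',s['joint_positions'][6].round(2))
    print('units',(d/30).round(2))
    if jaw is not None:
        zl=R.T@np.array([np.cos(jaw),np.sin(jaw),0]);a=np.arctan2(-zl[1],zl[2]);a=(a+np.pi/2)%np.pi-np.pi/2
        print('twist',a.round(3))
E
python3 - <<'E'
from h import *
for n in("top","scene"):
  for l in "trivet pot spice_jar squat_tin mortar candle tumbler tall_can oil_bottle skewer_cup".split():
    camera(n) if l=="trivet" else 0
    print(n,l,[ray(n,d['xy'],0)[:2].round(0).tolist() for d in mark_of(n,l)])
print(rot(read_state()).round(3))
a=cv2.imread("pics/top0.png");cv2.imwrite("pics/top0b.png",cv2.resize(a,None,fx=1.42,fy=1.42,interpolation=3))
E
```

```text
top trivet [[535.0, -382.0]]
top pot [[385.0, 305.0]]
top spice_jar [[543.0, 380.0]]
top squat_tin [[398.0, -319.0], [296.0, -352.0], [350.0, -212.0]]
top mortar []
top candle [[588.0, -228.0]]
top tumbler [[428.0, 121.0]]
top tall_can [[430.0, -118.0]]
top oil_bottle [[725.0, -287.0]]
top skewer_cup [[725.0, 290.0], [426.0, -117.0], [530.0, -387.0]]
scene trivet [[544.0, -377.0]]
scene pot [[390.0, 297.0]]
scene spice_jar [[532.0, 396.0]]
scene squat_tin [[300.0, -351.0], [339.0, -217.0], [394.0, -314.0], [408.0, 145.0]]
scene mortar [[571.0, 168.0]]
scene candle [[588.0, -228.0]]
scene tumbler [[415.0, 135.0], [542.0, -383.0], [714.0, -284.0]]
scene tall_can [[407.0, -114.0]]
scene oil_bottle [[718.0, -285.0]]
scene skewer_cup [[734.0, 286.0]]
[[ 0.    -0.915  0.404]
 [ 0.     0.404  0.915]
 [-1.     0.     0.   ]]
```

View pics/top0.png

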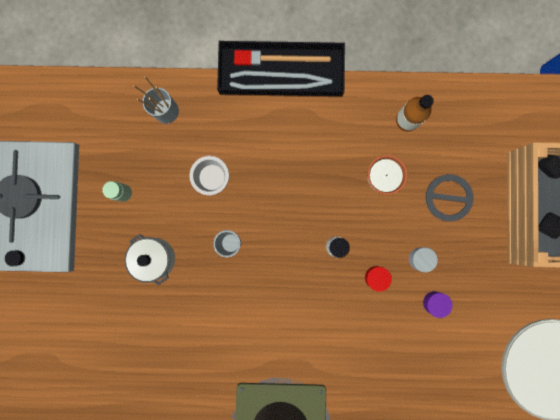

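View pics/scene0.png

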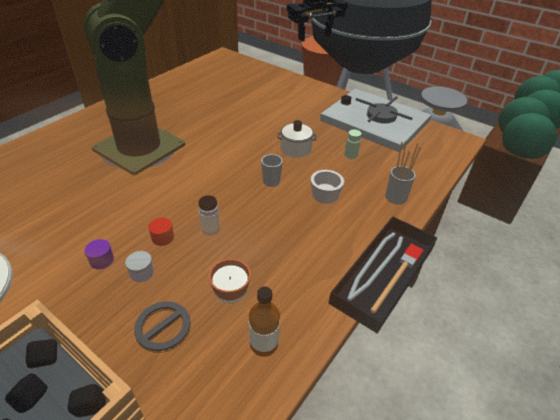

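Top view: mortar (209,176), candle (386,175), trivet (450,198), silver tin (424,260), pot (148,261), jar (115,191), tumbler (228,243), tall can (339,247), oil bottle (415,112), skewer cup (160,105). The red and purple tins are decoys. The scene view agrees. Next I'll fit silhouettes in both cameras.

```bash
cat > fit.py <<'E'
from h import *
from scipy.optimize import minimize
M={'trivet':[(0,55),(14,55)],'pot':[(0,49),(58,49),(70,40),(70,13),(96,13)],'spice_jar':[(0,21),(58,21),(62,19),(82,19)],'squat_tin':[(0,27),(34,28),(44,28)],
'mortar':[(0,36),(55,45)],'candle':[(0,34),(55,45)],'tumbler':[(0,30),(75,30)],'tall_can':[(0,23),(95,23)]}
th=np.linspace(0,2*np.pi,40)
def sil(n,l,xy,z0=0):
    c=calibration(n);m=np.zeros((420*4,560*4),np.uint8);hs=[]
    P=[np.c_[xy[0]+r*np.cos(th),xy[1]+r*np.sin(th),np.full(40,z+z0)] for z,r in M[l]]
    for a,b in zip(P[:-1],P[1:]):
        X=np.r_[a,b]@c['R'].T+c['t'];uv=X[:,:2]/X[:,2:]*c['fx']+[c['cx'],c['cy']]
        cv2.fillConvexPoly(m,cv2.convexHull(((uv+.5)*4).astype(np.float32)).round().astype(np.int32),1)
    return m
def fit(n,l,near,z0=0):
    best=None
    for d in regions_of(n,l):
        m=d['pixels'].astype(np.uint8);cs,_=cv2.findContours(m,0,2);m2=np.zeros_like(m);cv2.drawContours(m2,cs,-1,1,-1)
        m4=cv2.resize(m2,(2240,1680),interpolation=cv2.INTER_LINEAR)
        f=lambda p:-(np.sum(m4&(s:=sil(n,l,p,z0)))/max(1,np.sum(m4|s)))
        r=minimize(f,near,method='Nelder-Mead',options=dict(initial_simplex=np.array(near)+[[0,0],[15,0],[0,15]],xatol=.3,fatol=1e-4,maxiter=60))
        if best is None or r.fun<best[1]:best=(r.x.round(1),round(r.fun,3),round(float(d['conf']),2))
    return best
E
python3 - <<'E'
from fit import *
near=dict(trivet=(538,-380),pot=(388,300),spice_jar=(537,385),squat_tin=(396,-316),mortar=(583,170),candle=(588,-228),tumbler=(425,125),tall_can=(425,-116))
for n in("top","scene"):
    im=camera(n)
    for l,p in near.items(): print(n,l,fit(n,l,p))
    if n=="top":
        cr=cv2.resize(im[150:290,320:520],None,fx=4,fy=4,interpolation=3)
        cv2.imwrite("pics/trv.png",cr[:,:,::-1])
        # trivet bar angle
        g=im.max(2)[:, :];m=np.zeros_like(g);cv2.circle(m,(450,198),16,1,-1);b=((g<100)&(m>0)).astype(np.uint8)
        pts=np.argwhere(b)[:,::-1].astype(np.float32);(vx,vy,x0,y0)=cv2.fitLine(pts,2,0,.01,.01).ravel()
        A,B=[ray(n,(x0+k*vx,y0+k*vy),14) for k in(-10,10)];print('bar',len(pts),A.round(1),B.round(1),np.degrees(np.arctan2(*(B-A)[[1,0]])))
E
```

```text
top trivet (array([ 539.8, -381. ]), np.float64(-0.966), 0.67)
top pot (array([384.2, 304.8]), np.float64(-0.922), 0.73)
top spice_jar (array([536.6, 381.1]), np.float64(-0.914), 0.85)
top squat_tin (array([ 397.3, -315.5]), np.float64(-0.933), 0.74)
top mortar (array([575.8, 171.7]), np.float64(-0.965), 0.86)
top candle (array([ 586.1, -227.8]), np.float64(-0.927), 0.95)
top tumbler (array([423.8, 127.3]), np.float64(-0.847), 0.95)
top tall_can (array([ 421.4, -118.5]), np.float64(-0.946), 0.9)
bar 151 [ 542.1 -360.3   14. ] [ 536.9 -406.    14. ] -96.44669103255498
scene trivet (array([ 537.3, -381.8]), np.float64(-0.973), 0.86)
scene pot (array([379.5, 305.8]), np.float64(-0.923), 0.88)
scene spice_jar (array([533.8, 383.4]), np.float64(-0.846), 0.57)
scene squat_tin (array([ 389.7, -318. ]), np.float64(-0.85), 0.56)
scene mortar (array([574.2, 171. ]), np.float64(-0.946), 0.55)
scene candle None
scene tumbler (array([418.2, 128. ]), np.float64(-0.806), 0.65)
scene tall_can (array([ 419.3, -121. ]), np.float64(-0.898), 0.59)
```

View pics/trv.png

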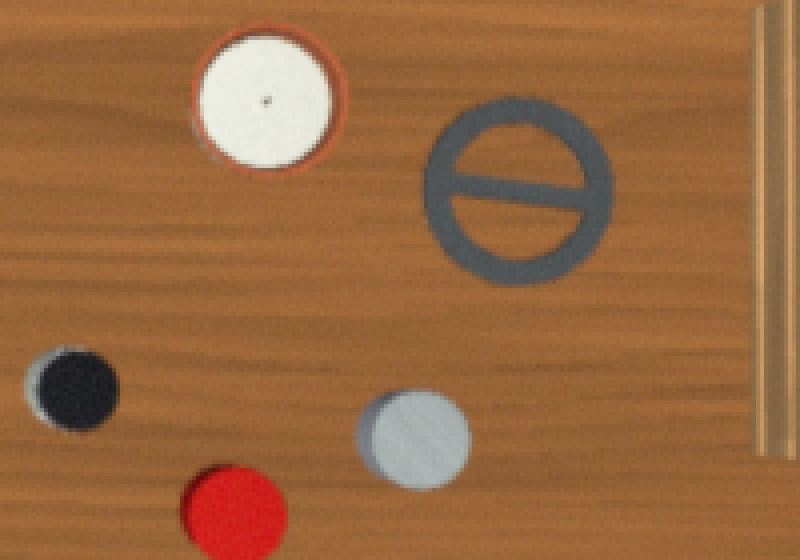

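Fits check out: mortar (575,171) to candle (586,-228) is 399.6 mm against the stated 400. Midpoint is (580,-28), trivet at (538.5,-381.3) with the bar heading at 83.6°. Starting the move: twist first, then travel.

>>> servo_tool(targets=[0.3,0,-0.6,0.6,0.125,0.3,0,-0.6,0.6,0.125,0.3,0,-0.6,0.6,0.125,0.3,0,-0.6,0.6,0.125,0.3,0,-0.6,0.6,0.125,0.3,0,-0.6,0.6,0.125,0.3,0,-0.6,0.6,0.125,0.3,0,-0.6,0.6,0.125,0.3,0,-0.6,0.6,0.125,0.3,0,-0.6,0.6,0.125], squeeze=25)

```text
t: 4.93
eef_pos: [484.8, 531.3, 236.3]
ee_rot: [0.703, 0.035, 0.709, -0.032]
ft_force: [-0.2, 0.6, -0.8]
opening: 0.297
```

```bash
python3 -c "
from h import *
go((538.5,-381.3,238),np.radians(-6.4));print(read_state()['joint_positions'].round(2))"
```

```text
tcp [484.8 531.3 236.3] t 4.93 open 0.297 F [-0.2  0.6 -0.8]
xaxis [-0.009  0.005 -1.   ] jaw deg -5.4 q7 -0.9
units [ -0.23 -30.11   4.67]
twist 0.017
[-0.95  0.83  0.13  1.24 -0.12  1.07 -0.9 ]
```

>>> servo_tool(targets=[0.3,0,-1,0.16,0,0.3,0,-1,0.16,0,0.3,0,-1,0.16,0,0.3,0,-1,0.16,0,0.3,0,-1,0.16,0,0.3,0,-1,0.16,0,0.3,0,-1,0.16,0,0.3,0,-1,0.16,0,0.3,0,-1,0.16,0,0.3,0,-1,0.16,0])

```text
t: 5.77
eef_pos: [506.1, 216.8, 232.7]
ee_rot: [0.705, 0.038, 0.707, -0.032]
ft_force: [1.4, -0.8, 0.8]
opening: 0.299
```

>>> servo_tool(targets=[0.3,0,-1,0.16,0,0.3,0,-1,0.16,0,0.3,0,-1,0.16,0,0.3,0,-1,0.16,0,0.3,0,-1,0.16,0,0.3,0,-1,0.16,0,0.3,0,-1,0.16,0,0.3,0,-1,0.16,0,0.3,0,-1,0.16,0,0.3,0,-1,0.16,0])

```text
t: 6.6
eef_pos: [524.7, -100.3, 232.0]
ee_rot: [0.707, 0.037, 0.706, -0.031]
ft_force: [0.1, -0.7, 0.4]
opening: 0.3
```

```bash
python3 -c "
from h import *
go((538.5,-381.3,238),np.radians(-6.4));print(read_state()['joint_positions'].round(2))"
```

```text
tcp [ 524.7 -100.3  232. ] t 6.6 open 0.3 F [ 0.1 -0.7  0.4]
xaxis [ 0.001  0.009 -1.   ] jaw deg -5.5 q7 0.05
units [-0.29 -9.28  1.35]
twist 0.016
[ 0.09  0.58  0.04  1.85 -0.04  0.71  0.05]
```

>>> servo_tool(targets=[0.3,0.3,-1,0.15,0,0.3,0.3,-1,0.15,0,0.3,0.3,-1,0.15,0,0.3,0.3,-1,0.15,0,0.3,0.3,-1,0.15,0,0.3,0.3,-1,0.15,0,0.3,0.3,-1,0.15,0,0.3,0.3,-1,0.15,0,0.3,0.3,-0.7,0.1,0,0.3,0,0,0,0])

```text
t: 7.43
eef_pos: [538.3, -385.8, 146.4]
ee_rot: [0.709, 0.038, 0.703, -0.035]
ft_force: [-1.4, 0.1, -0.3]
opening: 0.301
```

```bash
python3 - <<'E'
from h import *
s=read_state();im=camera("wrist");go((538.5,-381.3,60),np.radians(-6.4),s);print(s['joint_positions'].round(2))
cv2.imwrite("pics/w1.png",im[:,:,::-1])
print([ray('wrist',d['xy'],0,s).round(1) for d in mark_of("wrist","trivet")])
E
```

```text
tcp [ 538.3 -385.8  146.4] t 7.43 open 0.301 F [-1.4  0.1 -0.3]
xaxis [ 0.008  0.003 -1.   ] jaw deg -6.0 q7 0.45
units [ 2.88  0.14 -0.03]
twist 0.007
[ 0.56  0.84 -0.01  1.53 -0.    0.76  0.45]
[array([ 540., -380.,    0.])]
```

View pics/w1.png

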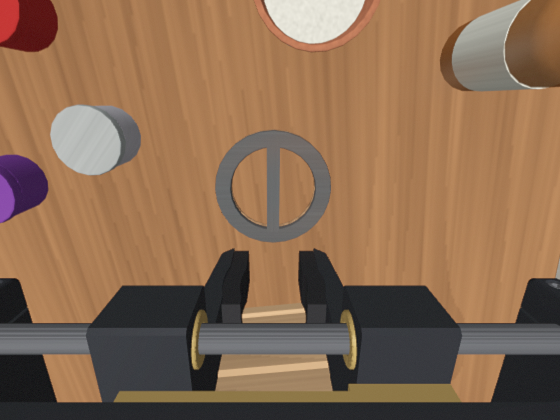

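Wrist view: ring centred at (273,186) with the bar vertical at column 273 between the fingers. That matches (539,-381), so I'm descending.

>>> servo_tool(targets=[0.3,0.6,0.16,0.02,0.007,0.3,0.7,0,0,0,0.3,0.7,0,0,0,0.3,0.7,0,0,0,0.3,0.4,0,0,0,0.3,0,0,0,0])

```text
t: 8.03
eef_pos: [550.2, -362.9, 57.5]
ee_rot: [0.713, 0.038, 0.699, -0.029]
ft_force: [-0.1, -0.5, 0.5]
opening: 0.299
```

```bash
python3 -c "
from h import *
go((539,-381,4),np.radians(-6.4))"
```

```text
tcp [ 550.2 -362.9   57.5] t 8.03 open 0.299 F [-0.1 -0.5  0.5]
xaxis [ 0.021  0.012 -1.   ] jaw deg -5.4 q7 0.44
units [ 1.77 -0.66 -0.35]
twist 0.017
```

>>> servo_tool(targets=[0.3,0,-0.3,-0.2,0.01,0.3,0,-0.2,-0.1,0,0.3,0,-0.1,0,0,0.3,0,0,0,0])

```text
t: 8.37
eef_pos: [541.0, -379.6, 60.7]
ee_rot: [0.714, 0.041, 0.698, -0.031]
ft_force: [-0.6, 0.8, 0.8]
opening: 0.3
```

```bash
python3 -c "
from h import *
go((539,-381,4),np.radians(-6.4))"
```

```text
tcp [ 541.  -379.6   60.7] t 8.37 open 0.3 F [-0.6  0.8  0.8]
xaxis [ 0.024  0.012 -1.   ] jaw deg -5.8 q7 0.46
units [ 1.89 -0.08 -0.1 ]
twist 0.01
```

>>> servo_tool(targets=[0.3,0.3,-0.05,-0.05,0.01,0.3,0.3,-0.03,-0.03,0,0.3,0.3,0,0,0,0.3,0.2,0,0,0,0.3,0,0,0,0])

```text
t: 8.78
eef_pos: [539.6, -383.9, 26.7]
ee_rot: [0.716, 0.044, 0.696, -0.037]
ft_force: [0.2, -0.3, -0.5]
opening: 0.299
```

```bash
python3 -c "
from h import *
go((539,-381,4),np.radians(-6.4))"
```

```text
tcp [ 539.6 -383.9   26.7] t 8.78 open 0.299 F [ 0.2 -0.3 -0.5]
xaxis [ 0.028  0.009 -1.   ] jaw deg -6.6 q7 0.45
units [ 0.76  0.09 -0.05]
twist -0.004
```

>>> servo_tool(targets=[0.3,0.35,0.08,-0.02,0,0.3,0.33,0,0,0,0.3,0.03,0,0,0])

```text
t: 9.03
eef_pos: [540.0, -380.3, 2.6]
ee_rot: [0.715, 0.045, 0.696, -0.037]
ft_force: [0.8, 0.9, 0.3]
opening: 0.303
```

```bash
python3 -c "
from h import *
go((539,-381,4),np.radians(-6.4))"
```

```text
tcp [ 540.  -380.3    2.6] t 9.03 open 0.303 F [0.8 0.9 0.3]
xaxis [ 0.027  0.01  -1.   ] jaw deg -6.6 q7 0.45
units [-0.05 -0.03 -0.03]
twist -0.003
```

Close and lift.

>>> servo_tool(targets=[0,-0.04,0,0,0,0,0,0,0,0,0,0,0,0,0,0,0,0,0,0,0,-0.2,0,0,0,0,-0.8,0,0,0,0,-1,0,0,0,0,-1,0,0,0,0,-0.6,0,0,0,0,0,0,0,0], squeeze=30)

```text
t: 9.87
eef_pos: [535.6, -380.0, 115.6]
ee_rot: [0.714, 0.045, 0.698, -0.035]
ft_force: [0.6, -0.4, -1.0]
opening: 0.131
```

```bash
python3 -c "
from h import *
go((580.3,-28.2,100),np.radians(-1.5))"
```

```text
tcp [ 535.6 -380.   115.6] t 9.87 open 0.131 F [ 0.6 -0.4 -1. ]
xaxis [ 0.023  0.013 -1.   ] jaw deg -6.6 q7 0.45
units [ 0.7  11.81  0.13]
twist -0.088
```

>>> servo_tool(targets=[0,0,1,0,-0.01,0,0,1,0,-0.01,0,0,1,0,-0.01,0,0,1,0,-0.01,0,0,1,0,-0.01,0,0,1,0,-0.01,0,0,1,0,-0.01,0,0,1,0,-0.01,0,0,1,0.02,-0.01,0,0,1,0.02,0])

```text
t: 10.7
eef_pos: [556.0, -81.7, 114.8]
ee_rot: [0.715, 0.014, 0.698, -0.013]
ft_force: [0.4, 0.2, -1.2]
opening: 0.134
```

>>> servo_tool(targets=[0,0,0.7,0,0,0,0,0.3,0,0,0,0,0,0,0,0,0,0,0,0])

```text
t: 11.03
eef_pos: [556.1, -40.5, 112.5]
ee_rot: [0.714, 0.011, 0.7, -0.006]
ft_force: [-0.3, -1.6, -1.6]
opening: 0.13
```

```bash
python3 -c "
from h import *
go((580.3,-28.2,4),np.radians(-1.5))"
```

```text
tcp [556.1 -40.5 112.5] t 11.03 open 0.13 F [-0.3 -1.6 -1.6]
xaxis [ 0.021  0.007 -1.   ] jaw deg -1.4 q7 0.05
units [3.64 0.4  0.72]
twist 0.001
```

>>> servo_tool(targets=[0,0.4,0.2,0.4,0,0,0.5,0.1,0.3,0,0,0.5,0.1,0.1,0,0,0.5,0,0,0,0,0.4,0,0,0,0,0.1,0,0,0,0,0,0,0,0])

```text
t: 11.62
eef_pos: [583.2, -46.1, 38.0]
ee_rot: [0.715, 0.014, 0.699, -0.017]
ft_force: [-0.8, -0.5, -1.2]
opening: 0.133
```

```bash
python3 -c "
from h import *
go((580.3,-28.2,4),np.radians(-1.5))"
```

```text
tcp [583.2 -46.1  38. ] t 11.62 open 0.133 F [-0.8 -0.5 -1.2]
xaxis [ 0.023 -0.004 -1.   ] jaw deg -2.5 q7 0.04
units [ 1.13  0.59 -0.15]
twist -0.017
```

>>> servo_tool(targets=[0,0.2,0.3,-0.1,-0.01,0,0.3,0.2,0,0,0,0.1,0.05,0,0,0,0,0,0,0])

```text
t: 11.95
eef_pos: [581.4, -30.5, 19.7]
ee_rot: [0.716, 0.011, 0.698, -0.014]
ft_force: [-1.3, -0.2, -1.9]
opening: 0.131
```

```bash
python3 -c "
from h import *
go((580.3,-28.2,4),np.radians(-1.5))"
```

```text
tcp [581.4 -30.5  19.7] t 11.95 open 0.131 F [-1.3 -0.2 -1.9]
xaxis [ 0.025 -0.005 -1.   ] jaw deg -2.1 q7 0.03
units [ 0.52  0.08 -0.05]
twist -0.01
```

>>> servo_tool(targets=[0,0.25,0.06,-0.03,0,0,0.25,0.02,0,0,0,0.04,0,0,0,0,0,0,0,0])

```text
t: 12.28
eef_pos: [581.9, -26.8, 2.6]
ee_rot: [0.716, 0.01, 0.697, -0.014]
ft_force: [-0.1, -0.5, 2.6]
opening: 0.132
```

```bash
python3 -c "
from h import *
go((580.3,-28.2,3),np.radians(-1.5))"
```

```text
tcp [581.9 -26.8   2.6] t 12.28 open 0.132 F [-0.1 -0.5  2.6]
xaxis [ 0.027 -0.005 -1.   ] jaw deg -2.0 q7 0.03
units [-0.01 -0.05 -0.05]
twist -0.008
```

>>> servo_tool(targets=[0.3,0,0,0,0,0.3,0,0,0,0,0.3,0,0,0,0,0.3,-0.3,0,0,0,0.3,-0.8,0,0,0,0.3,-1,0,0,0,0.3,-1,0,0,0,0.3,-1,0,0,0,0.6,-1,0,0,0,0.6,-0.4,0.3,0,0])

```text
t: 13.12
eef_pos: [575.6, -20.2, 175.9]
ee_rot: [0.715, 0.012, 0.699, -0.016]
ft_force: [0.9, 0.7, -0.1]
opening: 0.428
```

>>> servo_tool(targets=[0.6,0,0.8,-0.2,0,0.6,0,1,-0.6,0,0.6,0,1,-0.6,0,0.6,0,1,-0.6,0,0.6,0,1,-0.6,0,0.6,0,1,-0.6,0,0.6,0,1,-0.6,0,0.6,0,1,-0.6,0,0.6,0,0.8,-0.6,0,0.6,0,0.3,-0.2,0])

```text
t: 13.95
eef_pos: [432.6, 261.1, 183.5]
ee_rot: [0.724, 0.018, 0.689, -0.018]
ft_force: [0.2, -0.3, 0.5]
opening: 0.6
```

```bash
python3 - <<'E'
from fit import *
go((381.5,305,100))
for n in("top","scene"):
    im=camera(n);cv2.imwrite(f"pics/{n}1.png",im[:,:,::-1])
    for l,p in dict(trivet=(580,-28),mortar=(575,171),candle=(586,-228),pot=(382,305)).items(): print(n,l,fit(n,l,p))
E
```

```text
tcp [432.6 261.1 183.5] t 13.95 open 0.6 F [ 0.2 -0.3  0.5]
xaxis [ 0.049 -0.002 -0.999] jaw deg -2.9 q7 -0.51
units [ 2.69  1.37 -1.91]
top trivet (array([581.9, -28.7]), np.float64(-0.972), 0.87)
top mortar None
top candle (array([ 585.5, -227.2]), np.float64(-0.952), 0.58)
top pot (array([377.8, 294.2]), np.float64(-0.408), 0.83)
scene trivet (array([579.4, -29.4]), np.float64(-0.965), 0.9)
scene mortar (array([573.4, 171.5]), np.float64(-0.961), 0.78)
scene candle (array([ 582.5, -228.6]), np.float64(-0.967), 0.59)
scene pot (array([380. , 303.9]), np.float64(-0.909), 0.76)
```

View pics/top1.png

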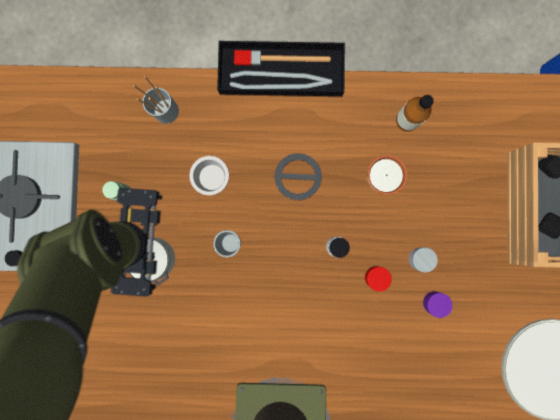

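Trivet is centred: top gives (581.9,-28.7) against a midpoint of (580.8,-27.9), within 2 mm. Now the pot.

>>> servo_tool(targets=[0.6,0,0.4,-0.6,0,0.6,0,0.4,-0.6,0,0.6,0,0.2,-0.4,0,0.6,0,0.1,-0.1,0,0.6,0,0,0,0,0.6,0,0,0,0])

```text
t: 14.95
eef_pos: [390.4, 288.7, 180.3]
ee_rot: [0.725, 0.023, 0.687, -0.027]
ft_force: [-0.2, -0.1, -0.2]
opening: 0.598
```

```bash
python3 - <<'E'
from h import *
s=read_state();im=camera("wrist");go((381.5,305,100),None,s)
cv2.imwrite("pics/w2.png",im[:,:,::-1])
print([ray('wrist',d['xy'],0,s).round(1) for d in mark_of("wrist","pot")])
E
```

```text
tcp [390.4 288.7 180.3] t 14.95 open 0.598 F [-0.2 -0.1 -0.2]
xaxis [ 0.053 -0.007 -0.999] jaw deg -4.0 q7 -0.6
units [ 2.65  0.53 -0.48]
[array([379.5, 307.2,   0. ])]
```

View pics/w2.png

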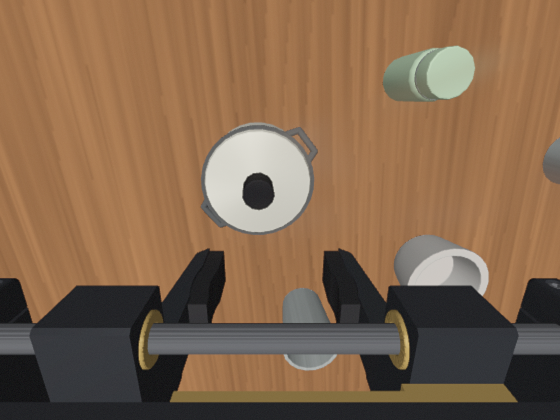

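```bash
python3 - <<'E'
from h import *
s=read_state();print(ray('wrist',(258,190),96,s).round(1)); go((381.5,304.5,77),None,s)
E
```

```text
[383.5 306.8  96. ]
tcp [390.8 288.5 180.4] t 15.05 open 0.599 F [ 0.1 -0.   0.8]
xaxis [ 0.054 -0.007 -0.999] jaw deg -4.1 q7 -0.6
units [ 3.42  0.52 -0.53]
```

>>> servo_tool(targets=[0.6,0.4,0.3,-0.3,0,0.6,0.5,0.2,-0.2,0,0.6,0.5,0.1,-0.1,0,0.6,0.4,0,0,0,0.6,0.2,0,0,0,0.6,0,0,0,0])

```text
t: 15.55
eef_pos: [384.3, 305.6, 118.5]
ee_rot: [0.728, 0.028, 0.684, -0.029]
ft_force: [0.1, -0.7, 0.3]
opening: 0.599
```

```bash
python3 - <<'E'
from h import *
go((382,305.5,75))
E
```

```text
tcp [384.3 305.6 118.5] t 15.55 open 0.599 F [ 0.1 -0.7  0.3]
xaxis [ 0.061 -0.004 -0.998] jaw deg -4.7 q7 -0.62
units [ 1.44 -0.01 -0.17]
```

>>> servo_tool(targets=[0.6,0.4,0,-0.1,0,0.6,0.4,0,-0.05,0,0.6,0.4,0,-0.03,0,0.6,0.25,0,0,0,0.6,0,0,0,0])

```text
t: 15.97
eef_pos: [386.6, 304.7, 75.7]
ee_rot: [0.73, 0.031, 0.682, -0.031]
ft_force: [-0.1, 0.1, 1.0]
opening: 0.599
```

```bash
python3 - <<'E'
from h import *
go((382,305.5,75))
E
```

```text
tcp [386.6 304.7  75.7] t 15.97 open 0.599 F [-0.1  0.1  1. ]
xaxis [ 0.067 -0.002 -0.998] jaw deg -5.0 q7 -0.61
units [ 0.01  0.01 -0.16]
```

>>> servo_tool(targets=[0,0,0,-0.12,0,0,0,0,-0.03,0,0,0,0,0,0,0,0,0,0,0,0,0,0,0,0,0,-0.3,0,0,0,0,-0.7,0,0,0,0,-1,0,0,0,0,-1,0,0,0,0,-1,0,0,0], squeeze=40)

```text
t: 16.8
eef_pos: [370.1, 301.9, 197.5]
ee_rot: [0.726, 0.028, 0.686, -0.035]
ft_force: [0.1, -0.6, -4.4]
opening: 0.287
```

```bash
python3 - <<'E'
from h import *
go((581,-28.3,190));im=camera("scene");cv2.imwrite("pics/s2.png",cv2.resize(im[60:280,180:460],None,fx=2,fy=2)[:,:,::-1])
E
```

```text
tcp [370.1 301.9 197.5] t 16.8 open 0.287 F [ 0.1 -0.6 -4.4]
xaxis [ 0.056 -0.011 -0.998] jaw deg -5.1 q7 -0.66
units [  0.77 -10.33   7.95]
```

View pics/s2.png

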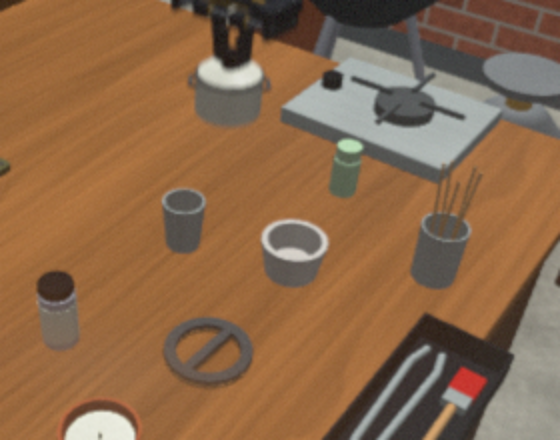

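Pot is lifted: Fz of -4.4 N matches 0.45 kg. Carrying it to the trivet.

>>> servo_tool(targets=[0,0,-0.6,0.4,0,0,0,-0.9,0.7,0,0,0,-1,0.8,0,0,0,-1,0.8,0,0,0,-1,0.8,0,0,0,-1,0.8,0,0,0,-1,0.8,0,0,0,-1,0.8,0,0,0,-0.9,0.7,0,0,0,-0.6,0.5,0])

```text
t: 17.68
eef_pos: [560.6, 14.6, 218.4]
ee_rot: [0.726, 0.026, 0.687, -0.021]
ft_force: [1.0, -0.3, -4.1]
opening: 0.284
```

>>> servo_tool(targets=[0,0.1,-0.4,0.3,0,0,0,-0.2,0.2,0,0,0,0,0,0,0,0,0,0,0])

```text
t: 18.02
eef_pos: [574.9, -13.6, 216.1]
ee_rot: [0.726, 0.028, 0.687, -0.027]
ft_force: [-0.5, 1.0, -4.4]
opening: 0.283
```

```bash
python3 - <<'E'
from h import *
go((581,-28.3,105))
E
```

```text
tcp [574.9 -13.6 216.1] t 18.02 open 0.283 F [-0.5  1.  -4.4]
xaxis [ 0.054 -0.    -0.999] jaw deg -4.5 q7 -0.01
units [ 3.71 -0.49  0.04]
```

>>> servo_tool(targets=[0,0.5,-0.2,-0.05,0,0,0.7,-0.2,-0.05,0,0,0.7,-0.1,0,0,0,0.7,0,0,0,0,0.5,0,0,0,0,0.2,0,0,0,0,0,0,0,0])

```text
t: 18.6
eef_pos: [571.2, -13.2, 115.2]
ee_rot: [0.724, 0.025, 0.689, -0.017]
ft_force: [0.9, 0.4, -3.7]
opening: 0.282
```

```bash
python3 - <<'E'
from fit import *
s=read_state();go((579,-28.3,92),None,s)
im=camera("scene");z0=s['eef_pos'][2]-75
M['pot']=M['pot'][:3]
print(fit("scene","pot",(581,-28),z0),z0)
cv2.imwrite("pics/s3.png",cv2.resize(im[150:300,180:400],None,fx=3,fy=3,interpolation=3)[:,:,::-1])
E
```

```text
tcp [571.2 -13.2 115.2] t 18.6 open 0.282 F [ 0.9  0.4 -3.7]
xaxis [ 0.05   0.009 -0.999] jaw deg -3.4 q7 0.03
units [ 0.78 -0.5   0.25]
(array([569.3, -15.2]), np.float64(-0.842), 0.69) 40.18691719031382
```

View pics/s3.png

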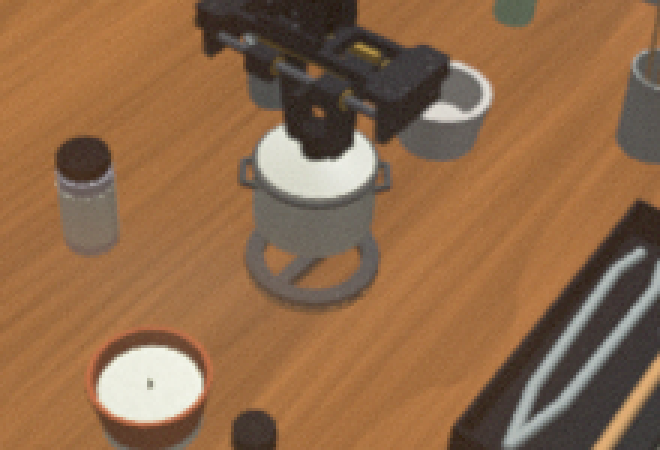

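>>> servo_tool(targets=[0,0.1,-0.25,0.15,0,0,0.1,-0.2,0.1,0,0,0.1,-0.05,0,0,0,0,0,0,0])

```text
t: 19.03
eef_pos: [582.6, -30.0, 110.8]
ee_rot: [0.728, 0.025, 0.685, -0.017]
ft_force: [-0.7, 0.1, -3.9]
opening: 0.286
```

```bash
python3 - <<'E'
from fit import *
s=read_state();go((579.5,-28.3,92),None,s)
E
```

```text
tcp [582.6 -30.  110.8] t 19.03 open 0.286 F [-0.7  0.1 -3.9]
xaxis [ 0.06   0.009 -0.998] jaw deg -3.4 q7 0.06
units [ 0.62  0.04 -0.14]
```

>>> servo_tool(targets=[0,0.2,0.03,-0.1,0,0,0.2,0.02,-0.05,0,0,0.15,0,0,0,0,0.05,0,0,0,0,0,0,0,0])

```text
t: 19.45
eef_pos: [579.6, -28.6, 91.4]
ee_rot: [0.728, 0.025, 0.685, -0.018]
ft_force: [0.8, 0.4, -0.8]
opening: 0.284
```

```bash
python3 - <<'E'
from fit import *
s=read_state();go((579.5,-28.3,90),None,s)
E
```

```text
tcp [579.6 -28.6  91.4] t 19.45 open 0.284 F [ 0.8  0.4 -0.8]
xaxis [ 0.062  0.009 -0.998] jaw deg -3.5 q7 0.06
units [ 0.05  0.01 -0.01]
```

>>> servo_tool(targets=[0,0.04,0,0,0,0.6,0,0,0,0,0.6,0,0,0,0,0.6,0,0,0,0,0.6,-0.2,0,0,0,0.6,-0.7,0,0,0,0.6,-1,0,0,0,0.6,-1,0,0,0,0.7,-1,0,0,0,0.7,-0.6,0.3,0,0])

```text
t: 20.28
eef_pos: [570.9, -22.6, 230.8]
ee_rot: [0.727, 0.026, 0.686, -0.019]
ft_force: [1.7, -0.1, 0.6]
opening: 0.697
```

>>> servo_tool(targets=[0.7,0,0.8,0,0,0.7,0,1,0,0,0.7,0,1,0,0,0.7,0,1,0,0,0.7,0,1,0,0,0.7,0,1,0,0,0.7,0,1,0,0,0.7,0,1,0,0,0.7,0,1,0,0,0.7,0,1,0,0])

```text
t: 21.12
eef_pos: [596.5, 273.7, 248.4]
ee_rot: [0.734, 0.031, 0.678, -0.026]
ft_force: [1.1, 1.1, 0.4]
opening: 0.7
```

```bash
python3 - <<'E'
from fit import *
go((536,382,140))
for n in("top","scene"):
    im=camera(n);cv2.imwrite(f"pics/{n}4.png",cv2.resize(im,(784,588))[:,:,::-1])
    print(n,fit(n,'pot',(581,-28),14),fit(n,'mortar',(575,171)))
    if n=="top":
        g=im.max(2);m=np.zeros_like(g);cv2.circle(m,(298,168),10,1,-1);p=np.argwhere((g<70)&(m>0));print(len(p),ray(n,p.mean(0)[::-1],110).round(1))
E
```

```text
tcp [596.5 273.7 248.4] t 21.12 open 0.7 F [1.1 1.1 0.4]
xaxis [ 0.08   0.005 -0.997] jaw deg -4.6 q7 -0.46
units [ 3.46  3.4  -2.58]
top (array([581.2, -30.5]), np.float64(-0.911), 0.76) (array([575.5, 171.8]), np.float64(-0.933), 0.91)
84 [578.7 -29.8 110. ]
scene (array([576.7, -29.1]), np.float64(-0.92), 0.62) (array([573.6, 171.2]), np.float64(-0.968), 0.92)
```

View pics/top4.png

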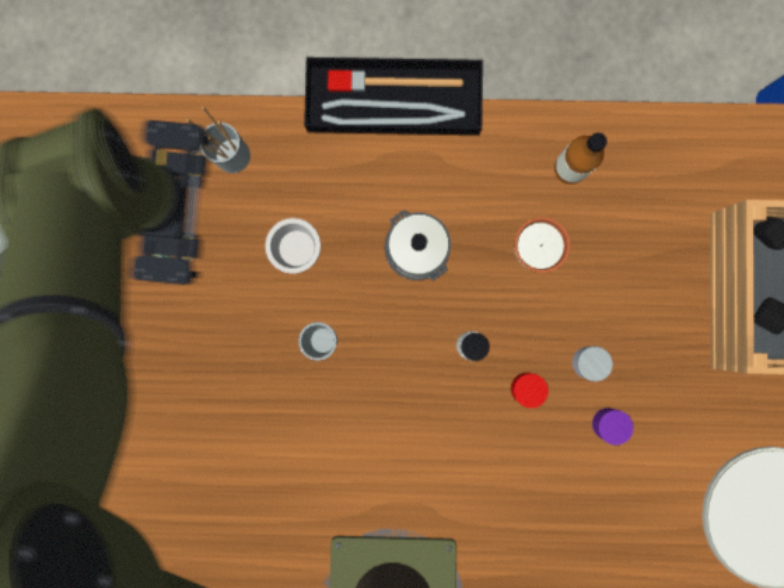

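Pot sits upright at about (580,-30) on the trivet at (581,-29). Now the jar.

>>> servo_tool(targets=[0.8,0.1,0.7,-0.5,0,0.8,0.2,0.9,-0.6,0,0.8,0.3,0.8,-0.6,0,0.8,0.4,0.5,-0.4,0,0.8,0.4,0.2,-0.2,0,0.8,0.2,0,0,0,0.8,0,0,0,0])

```text
t: 22.0
eef_pos: [545.3, 355.9, 196.8]
ee_rot: [0.736, 0.038, 0.675, -0.038]
ft_force: [0.8, -0.4, -0.4]
opening: 0.802
```

```bash
python3 - <<'E'
from h import *
s=read_state();im=camera("wrist");go((536,382,110),0,s)
cv2.imwrite("pics/w5.png",im[:,:,::-1])
print([ray('wrist',d['xy'],0,s).round(1) for d in mark_of("wrist","spice_jar")])
E
```

```text
tcp [545.3 355.9 196.8] t 22.0 open 0.802 F [ 0.8 -0.4 -0.4]
xaxis [ 0.086 -0.005 -0.996] jaw deg -6.1 q7 -0.63
units [ 2.85  0.82 -0.65]
twist -0.107
[array([529.2, 381.2,   0. ])]
```

View pics/w5.png

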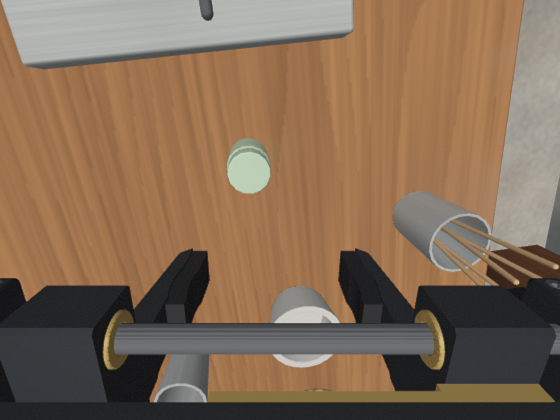

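```bash
python3 - <<'E'
from h import *
s=read_state();print(ray('wrist',(249,172.5),82,s).round(1)); go((536,382,110),0,s)
E
```

```text
[537.  382.2  82. ]
tcp [546.4 355.6 198.1] t 22.1 open 0.8 F [-0.6  0.3 -0.5]
xaxis [ 0.087 -0.004 -0.996] jaw deg -6.2 q7 -0.63
units [ 2.89  0.82 -0.7 ]
twist -0.108
```

>>> servo_tool(targets=[0.8,0.4,0.4,-0.4,-0.02,0.8,0.5,0.3,-0.3,-0.02,0.8,0.5,0.1,-0.1,0,0.8,0.4,0,0,0,0.8,0.2,0,0,0,0.8,0,0,0,0])

```text
t: 22.6
eef_pos: [541.1, 373.8, 141.2]
ee_rot: [0.741, 0.03, 0.67, -0.029]
ft_force: [0.4, -0.8, -0.2]
opening: 0.796
```

```bash
python3 - <<'E'
from h import *
go((537,382,30),0)
E
```

```text
tcp [541.1 373.8 141.2] t 22.6 open 0.796 F [ 0.4 -0.8 -0.2]
xaxis [ 0.101 -0.003 -0.995] jaw deg -4.8 q7 -0.63
units [ 3.67  0.24 -0.53]
twist -0.083
```

>>> servo_tool(targets=[0.8,0,0.1,-0.2,0,0.8,0,0,0,0,0.8,0,0,0,0,0.8,0,0,0,0])

```text
t: 22.93
eef_pos: [538.1, 375.2, 143.1]
ee_rot: [0.743, 0.031, 0.668, -0.03]
ft_force: [-0.3, 0.3, 0.4]
opening: 0.802
```

```bash
python3 - <<'E'
from h import *
go((537,382,30),0);s=read_state();print(s['joint_positions'].round(3),s['qvel'].round(3),s['torque'].round(2))
E
```

```text
tcp [538.1 375.2 143.1] t 22.93 open 0.802 F [-0.3  0.3  0.4]
xaxis [ 0.105 -0.003 -0.994] jaw deg -5.0 q7 -0.64
units [ 3.74  0.2  -0.45]
twist -0.088
[-0.837  0.827  0.225  1.652 -0.17   0.602 -0.64 ] [ 0.001 -0.012  0.01  -0.004  0.003  0.002 -0.002] [-0.01  0.15 -0.  ]
```

>>> servo_tool(targets=[0.8,0.8,0.2,-0.4,0,0.8,0.9,0,0,0,0.8,0.6,0,0,0,0.8,0,0,0,0])

```text
t: 23.27
eef_pos: [537.4, 384.6, 76.0]
ee_rot: [0.745, 0.034, 0.665, -0.028]
ft_force: [-0.2, 0.4, -1.1]
opening: 0.801
```

```bash
python3 - <<'E'
from h import *
go((537,382,33),0)
E
```

```text
tcp [537.4 384.6  76. ] t 23.27 open 0.801 F [-0.2  0.4 -1.1]
xaxis [ 0.113  0.004 -0.994] jaw deg -5.1 q7 -0.64
units [ 1.42 -0.11 -0.17]
twist -0.088
```

>>> servo_tool(targets=[0.8,0.7,-0.1,-0.15,0,0.8,0.7,0,0,0,0.8,0,0,0,0])

```text
t: 23.52
eef_pos: [539.7, 383.4, 35.8]
ee_rot: [0.747, 0.035, 0.664, -0.027]
ft_force: [-1.0, 0.3, 0.2]
opening: 0.8
```

```bash
python3 - <<'E'
from h import *
go((537,382,33),0)
E
```

```text
tcp [539.7 383.4  35.8] t 23.52 open 0.8 F [-1.   0.3  0.2]
xaxis [ 0.118  0.007 -0.993] jaw deg -5.1 q7 -0.64
units [ 0.08 -0.06 -0.1 ]
twist -0.088
```

>>> servo_tool(targets=[0,0,0,0,0,0,0,0,0,0,0,0,0,0,0,0,0,0,0,0,0,-0.4,0,0,0,0,-1,0,0,0,0,-1,0,0,0,0,-1,0,0,0,0,-0.6,0,0,0], squeeze=15)

```text
t: 24.27
eef_pos: [524.8, 382.0, 166.1]
ee_rot: [0.747, 0.036, 0.664, -0.027]
ft_force: [-0.6, -0.3, -0.8]
opening: 0.477
```

```bash
python3 - <<'E'
from h import *
go((577.7,71,150),0)
E
```

```text
tcp [524.8 382.  166.1] t 24.27 open 0.477 F [-0.6 -0.3 -0.8]
xaxis [ 0.118  0.007 -0.993] jaw deg -5.2 q7 -0.66
units [  0.67 -10.18   2.61]
twist -0.089
```

>>> servo_tool(targets=[0,0,-1,0.25,0,0,0,-1,0.25,0,0,0,-1,0.25,0,0,0,-1,0.25,0,0,0,-1,0.25,0,0,0,-1,0.25,0,0,0,-1,0.25,0,0,0,-1,0.25,0,0,0,-0.9,0.25,0,0,0,-0.3,0.1,0])

```text
t: 25.1
eef_pos: [576.3, 99.3, 188.9]
ee_rot: [0.755, 0.039, 0.654, -0.016]
ft_force: [-0.8, -0.2, -0.4]
opening: 0.471
```

```bash
python3 - <<'E'
from h import *
go((577.7,71,35),0)
E
```

```text
tcp [576.3  99.3 188.9] t 25.1 open 0.471 F [-0.8 -0.2 -0.4]
xaxis [ 0.144  0.027 -0.989] jaw deg -4.6 q7 -0.22
units [ 5.06 -1.13 -0.6 ]
twist -0.076
```

>>> servo_tool(targets=[0,0.7,-0.6,-0.5,-0.02,0,0.9,-0.4,-0.3,-0.02,0,0.9,-0.1,0,0,0,0.6,0,0,0,0,0,0,0,0])

```text
t: 25.52
eef_pos: [569.6, 66.9, 97.8]
ee_rot: [0.761, 0.026, 0.648, -0.004]
ft_force: [0.3, 0.6, -0.7]
opening: 0.474
```

```bash
python3 - <<'E'
from h import *
go((573,71,40),0)
E
```

```text
tcp [569.6  66.9  97.8] t 25.52 open 0.474 F [ 0.3  0.6 -0.7]
xaxis [ 0.16   0.028 -0.987] jaw deg -2.6 q7 -0.15
units [ 1.92  0.07 -0.2 ]
twist -0.041
```

>>> servo_tool(targets=[0,0.8,0.05,-0.2,0,0,0.7,0,0,0,0,0,0,0,0])

```text
t: 25.77
eef_pos: [573.5, 72.8, 55.4]
ee_rot: [0.763, 0.026, 0.646, -0.003]
ft_force: [0.1, 0.7, -0.8]
opening: 0.477
```

```bash
python3 - <<'E'
from fit import *
go((573,71,38),0)
im=camera("scene");print(fit("scene","spice_jar",(575,71),15))
cv2.imwrite("pics/s6.png",cv2.resize(im[100:260,230:400],None,fx=3.5,fy=3.5,interpolation=3)[:,:,::-1])
E
```

```text
tcp [573.5  72.8  55.4] t 25.77 open 0.477 F [ 0.1  0.7 -0.8]
xaxis [ 0.166  0.03  -0.986] jaw deg -2.5 q7 -0.15
units [ 0.57 -0.08 -0.11]
twist -0.039
(array([573.3,  67.3]), np.float64(-0.645), 0.92)
```

View pics/s6.png

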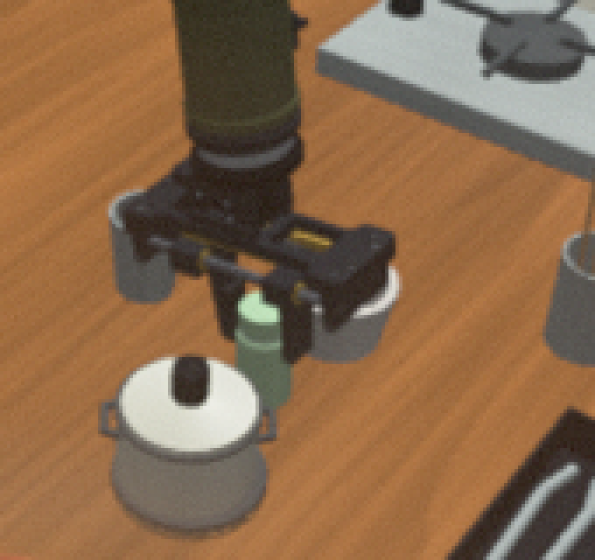

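>>> servo_tool(targets=[0,0.4,-0.06,-0.1,0,0,0.1,0,0,0,0,0,0,0,0])

```text
t: 26.12
eef_pos: [576.6, 73.1, 48.2]
ee_rot: [0.766, 0.027, 0.642, -0.001]
ft_force: [-0.1, 0.4, -0.2]
opening: 0.47
```

```bash
python3 - <<'E'
from fit import *
go((573,71,37),0)
E
```

```text
tcp [576.6  73.1  48.2] t 26.12 open 0.47 F [-0.1  0.4 -0.2]
xaxis [ 0.176  0.032 -0.984] jaw deg -2.5 q7 -0.15
units [ 0.35 -0.09 -0.18]
twist -0.037
```

>>> servo_tool(targets=[0,0.3,-0.06,-0.15,0,0,0,0,0,0])

```text
t: 26.28
eef_pos: [580.2, 73.4, 44.7]
ee_rot: [0.77, 0.027, 0.637, -0.0]
ft_force: [-0.9, 1.0, -2.1]
opening: 0.479
```

```bash
python3 - <<'E'
from fit import *
go((573,71,37),0)
im=camera("scene");cv2.imwrite("pics/s7.png",cv2.resize(im[150:250,250:370],None,fx=5,fy=5,interpolation=3)[:,:,::-1])
E
```

```text
tcp [580.2  73.4  44.7] t 26.28 open 0.479 F [-0.9  1.  -2.1]
xaxis [ 0.188  0.034 -0.982] jaw deg -2.5 q7 -0.14
units [ 0.2  -0.1  -0.28]
twist -0.036
```

View pics/s7.png

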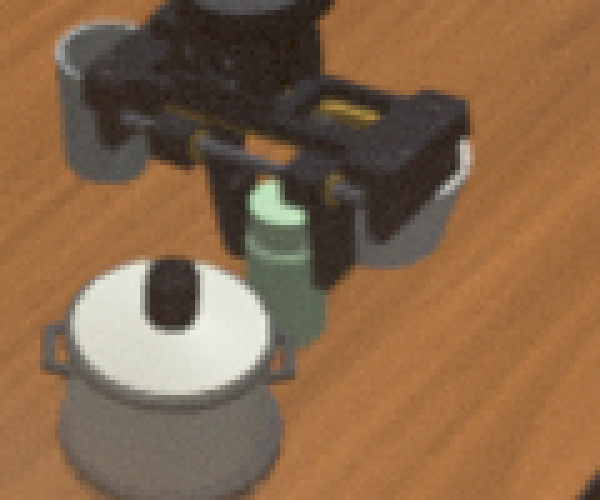

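>>> servo_tool(targets=[0,0.1,-0.1,-0.4,0,0,0.3,0,0,0])

```text
t: 26.5
eef_pos: [579.5, 72.4, 40.0]
ee_rot: [0.769, 0.027, 0.639, -0.0]
ft_force: [-3.7, -0.7, 29.6]
opening: 0.502
```

```bash
python3 - <<'E'
from fit import *
go((573,71,37),0);print(read_state()['joint_positions'].round(3))
E
```

```text
tcp [579.5  72.4  40. ] t 26.5 open 0.502 F [-3.7 -0.7 29.6]
xaxis [ 0.183  0.034 -0.983] jaw deg -2.4 q7 -0.04
units [ 0.06 -0.06 -0.23]
twist -0.036
[-0.215  0.903  0.017  2.008 -0.21   0.044 -0.036]
```

Joint 6 is near its lower limit (0.044 against 0.04), and the jar is pressed on the table at 30 N. I'll ease up slightly and release.

>>> servo_tool(targets=[0,-0.1,0,-0.1,0,0.6,-0.03,0,0,0])

```text
t: 26.67
eef_pos: [577.0, 72.5, 45.1]
ee_rot: [0.769, 0.027, 0.639, -0.0]
ft_force: [0.2, -0.9, 0.0]
opening: 0.535
```

```bash
python3 - <<'E'
from fit import *
go((573,71,37),0);print(read_state()['joint_positions'].round(3))
E
```

```text
tcp [577.   72.5  45.1] t 26.67 open 0.535 F [ 0.2 -0.9  0. ]
xaxis [ 0.185  0.034 -0.982] jaw deg -2.5 q7 -0.03
units [ 0.24 -0.06 -0.18]
twist -0.036
[-0.218  0.892  0.018  2.016 -0.22   0.045 -0.028]
```

>>> servo_tool(targets=[0.85,0,0,0,0,0.85,0,0,0,0,0.85,-0.1,0,0,0,0.85,-0.6,0,0.1,0,0.85,-1,0,0.1,0,0.85,-1,0,0.1,0,0.85,-1,0,0.1,0,0.85,-1,0,0.1,0,0.85,-1,0,0,0])

```text
t: 27.42
eef_pos: [556.6, 65.5, 217.6]
ee_rot: [0.765, 0.027, 0.643, -0.001]
ft_force: [-0.5, 0.1, 0.5]
opening: 0.851
```

```bash
python3 - <<'E'
from fit import *
go((397,-316,160),0);print(read_state()['joint_positions'].round(3))
for n in("top","scene"):
    im=camera(n)
    print(n,fit(n,'spice_jar',(577,72)),fit(n,'pot',(580,-29),14))
    cv2.imwrite(f"pics/{n}8.png",cv2.resize(im,(784,588))[:,:,::-1])
E
```

```text
tcp [556.6  65.5 217.6] t 27.42 open 0.851 F [-0.5  0.1  0.5]
xaxis [ 0.173  0.033 -0.984] jaw deg -2.4 q7 -0.05
units [  0.55 -12.96  -5.04]
twist -0.036
[-0.289  0.575  0.141  1.967 -0.188  0.433 -0.053]
top (array([577.,  72.]), np.float64(-0.0), 0.29) (array([581.8, -30.6]), np.float64(-0.921), 0.67)
scene (array([575.5,  76. ]), np.float64(-0.67), 0.81) (array([574.5, -27.4]), np.float64(-0.907), 0.96)
```

View pics/scene8.png

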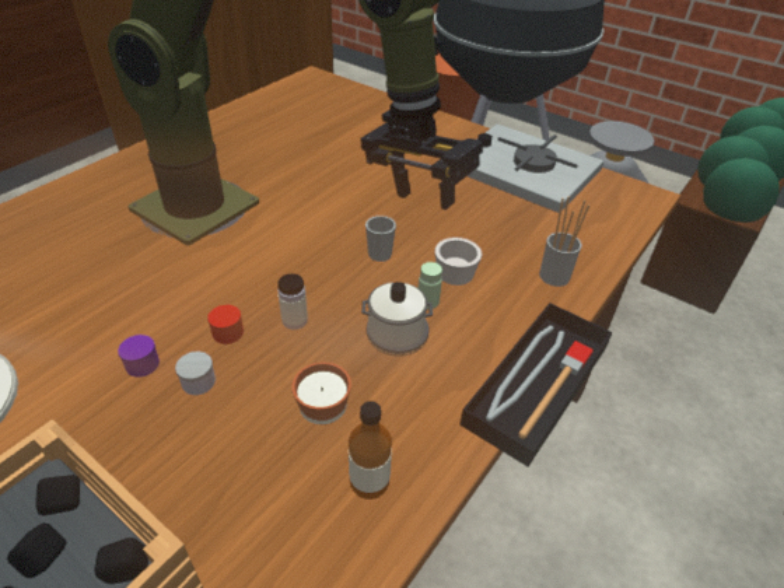

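```bash
python3 - <<'E'
from h import *
s=read_state();R=rot(s);N=13;d=(np.array([397,-316,150])-s['eef_pos'])/30/N
for k in range(N):
    print((R.T@d).round(2)); R=R@Ro.from_euler('x',.118).as_matrix()
E
```

```text
[ 0.06 -1.   -0.39]
[ 0.06 -1.04 -0.27]
[ 0.06 -1.06 -0.14]
[ 0.06 -1.07 -0.02]
[ 0.06 -1.07  0.11]
[ 0.06 -1.05  0.23]
[ 0.06 -1.01  0.35]
[ 0.06 -0.96  0.47]
[ 0.06 -0.9   0.58]
[ 0.06 -0.83  0.68]
[ 0.06 -0.74  0.77]
[ 0.06 -0.64  0.86]
[ 0.06 -0.54  0.93]
```

>>> servo_tool(targets=[0.75,0,-0.9,-0.4,0.118,0.75,0,-1,-0.3,0.118,0.75,0,-1,-0.15,0.118,0.75,0,-1,0,0.118,0.75,0,-1,0.1,0.118,0.75,0,-1,0.2,0.118,0.75,0,-1,0.35,0.118,0.75,0,-0.95,0.5,0.118,0.75,0,-0.9,0.6,0.118,0.75,0,-0.8,0.7,0.118])

```text
t: 28.55
eef_pos: [422.5, -215.4, 167.3]
ee_rot: [0.604, 0.457, 0.538, -0.37]
ft_force: [0.5, -0.2, 0.1]
opening: 0.75
```

```bash
python3 - <<'E'
from fit import *
go((397,-316,120),np.pi/2);print(read_state()['joint_positions'].round(3))
E
```

```text
tcp [ 422.5 -215.4  167.3] t 28.55 open 0.75 F [ 0.5 -0.2  0.1]
xaxis [ 0.147  0.045 -0.988] jaw deg -71.8 q7 -0.21
units [ 1.28 -2.08  2.92]
twist 0.314
[ 0.38   0.602  0.103  2.191 -0.615  0.288 -0.206]
```

>>> servo_tool(targets=[0.75,0,-0.6,0.8,0.12,0.75,0,-0.5,0.9,0.12,0.75,0,-0.3,0.7,0.07,0.75,0,0,0,0])

```text
t: 28.88
eef_pos: [387.4, -304.2, 152.8]
ee_rot: [0.516, 0.55, 0.471, -0.459]
ft_force: [-0.4, -1.0, -0.3]
opening: 0.752
```

```bash
python3 - <<'E'
from fit import *
s=read_state();im=camera("wrist");go((397,-316,110),np.pi/2,s);print(s['joint_positions'].round(3))
print([ray('wrist',d['xy'],0,s).round(1) for d in mark_of("wrist","squat_tin")],[np.round(d['xy']) for d in mark_of("wrist","squat_tin")])
cv2.imwrite("pics/w9.png",im[:,:,::-1])
for n in("top","scene"):
    camera(n);print(n,fit(n,'spice_jar',(577,72)),fit(n,'squat_tin',(397,-316)))
E
```

```text
tcp [ 387.4 -304.2  152.8] t 28.88 open 0.752 F [-0.4 -1.  -0.3]
xaxis [ 0.136  0.044 -0.99 ] jaw deg -91.1 q7 -0.27
units [1.44 0.13 0.45]
twist -0.025
[ 0.54   0.658  0.176  2.124 -0.685  0.364 -0.274]
[array([ 292.2, -350.3,    0. ]), array([ 345.7, -214.8,    0. ]), array([ 398.8, -315.9,    0. ])] [array([325., 292.]), array([198., 246.]), array([292., 195.])]
top (array([580. ,  70.6]), np.float64(-0.929), 0.74) (array([ 407.6, -317.5]), np.float64(-0.388), 0.65)
scene (array([576.7,  71.8]), np.float64(-0.774), 0.93) (array([ 392.6, -318.4]), np.float64(-0.928), 0.94)
```

View pics/w9.png

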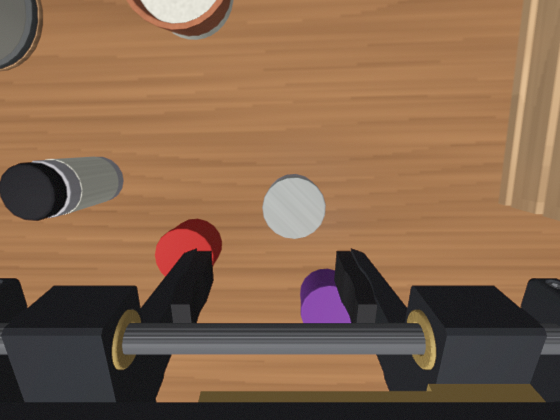

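```bash
python3 - <<'E'
from h import *
s=read_state();p=ray('wrist',(294,206.5),44,s);print(p.round(1)); go((p[0]+3,p[1],60),np.pi/2,s)
E
```

```text
[ 400. -310.   44.]
tcp [ 390.9 -297.7  154.6] t 29.33 open 0.75 F [-0.5 -0.6 -0.4]
xaxis [ 0.139  0.049 -0.989] jaw deg -90.3 q7 -0.27
units [ 3.16 -0.03  0.57]
twist -0.012
```

>>> servo_tool(targets=[0.75,0.6,0.05,0.5,0,0.75,0.8,0,0.15,0,0.75,0.8,0,0,0,0.75,0.4,0,0,0,0.75,0,0,0,0])

```text
t: 29.75
eef_pos: [407.4, -312.7, 76.2]
ee_rot: [0.523, 0.547, 0.474, -0.451]
ft_force: [-0.1, 0.5, -0.6]
opening: 0.745
```

```bash
python3 - <<'E'
from h import *
go((399.5,-316,12),np.pi/2);print(read_state()['joint_positions'].round(3))
E
```

```text
tcp [ 407.4 -312.7   76.2] t 29.75 open 0.745 F [-0.1  0.5 -0.6]
xaxis [ 0.144  0.046 -0.988] jaw deg -89.9 q7 -0.18
units [ 2.07 -0.57  0.21]
twist -0.005
[ 0.641  0.812  0.004  2.107 -0.758  0.185 -0.185]
```

>>> servo_tool(targets=[0.75,0.5,-0.3,0.1,0,0.75,0.7,-0.2,0.1,0,0.75,0.4,-0.1,0,0,0.75,0,0,0,0])

```text
t: 30.08
eef_pos: [399.0, -316.0, 27.2]
ee_rot: [0.524, 0.546, 0.474, -0.449]
ft_force: [-0.1, 0.3, -0.3]
opening: 0.749
```

```bash
python3 - <<'E'
from h import *
go((399.5,-316,20),np.pi/2);print(read_state()['joint_positions'].round(3))
E
```

```text
tcp [ 399.  -316.    27.2] t 30.08 open 0.749 F [-0.1  0.3 -0.3]
xaxis [ 0.146  0.047 -0.988] jaw deg -89.6 q7 0.01
units [ 0.24 -0.02  0.01]
twist -0.0
[ 0.733  0.909 -0.117  2.122 -0.918  0.045  0.013]
```

>>> servo_tool(targets=[0.75,0.35,0,0.03,0,0.75,0,0,0,0])

```text
t: 30.25
eef_pos: [402.3, -318.0, 19.3]
ee_rot: [0.525, 0.545, 0.476, -0.448]
ft_force: [0.7, -0.8, -0.8]
opening: 0.748
```

```bash
python3 - <<'E'
from h import *
go((399.5,-316,20),np.pi/2);print(read_state()['joint_positions'].round(3))
E
```

```text
tcp [ 402.3 -318.    19.3] t 30.25 open 0.748 F [ 0.7 -0.8 -0.8]
xaxis [ 0.145  0.049 -0.988] jaw deg -89.4 q7 0.1
units [-0.03 -0.09 -0.07]
twist 0.003
[ 0.729  0.926 -0.113  2.109 -0.997  0.045  0.096]
```

>>> servo_tool(targets=[0,-0.02,0,0,0,0,0,0,0,0,0,0,0,0,0,0,0,0,0,0,0,-0.4,0,0,0,0,-0.8,0,0,0,0,-1,0,0,0,0,-1,0,0,0,0,-1,0,0,0], squeeze=20)

```text
t: 31.0
eef_pos: [383.0, -321.2, 149.7]
ee_rot: [0.521, 0.549, 0.475, -0.449]
ft_force: [1.0, -1.1, -1.8]
opening: 0.626
```

```bash
python3 - <<'E'
from h import *
go((692.5,-25.5,150),np.pi/2);print(read_state()['joint_positions'].round(3))
E
```

```text
tcp [ 383.  -321.2  149.7] t 31.0 open 0.626 F [ 1.  -1.1 -1.8]
xaxis [ 0.144  0.054 -0.988] jaw deg -89.9 q7 -0.05
units [ 2.01 10.15 -9.82]
twist -0.006
[ 0.514  0.686  0.29   2.106 -0.845  0.433 -0.053]
```

Tin gripped: opening 0.626 is 55 mm. Carrying it behind the pot.

>>> servo_tool(targets=[0,-0.3,0.6,-0.5,0,0,-0.2,0.9,-0.87,0,0,0,0.9,-0.87,0,0,0.15,0.9,-0.87,0,0,0.15,0.9,-0.87,0,0,0.15,0.9,-0.87,0,0,0.15,0.9,-0.87,0,0,0.15,0.9,-0.87,0,0,0.15,0.9,-0.87,0,0,0.15,0.8,-0.8,0])

```text
t: 31.83
eef_pos: [647.7, -76.2, 197.5]
ee_rot: [0.519, 0.555, 0.462, -0.457]
ft_force: [1.4, -0.1, -0.4]
opening: 0.62
```

```bash
python3 - <<'E'
from h import *
go((695,-25.5,60),np.pi/2);print(read_state()['joint_positions'].round(3))
E
```

```text
tcp [647.7 -76.2 197.5] t 31.83 open 0.62 F [ 1.4 -0.1 -0.4]
xaxis [ 0.154  0.039 -0.987] jaw deg -91.6 q7 -0.86
units [ 4.83  0.8  -1.53]
twist -0.034
[-0.249  0.794  0.598  1.701 -0.757  0.732 -0.863]
```

>>> servo_tool(targets=[0,0.3,0.5,-0.7,-0.01,0,0.6,0.3,-0.5,-0.01,0,0.8,0,-0.2,-0.01,0,0.8,0,0,0,0,0.5,0,0,0,0,0,0,0,0,0,0,0,0,0])

```text
t: 32.42
eef_pos: [693.3, -11.4, 112.2]
ee_rot: [0.529, 0.547, 0.475, -0.442]
ft_force: [0.1, -0.1, 0.8]
opening: 0.622
```

```bash
python3 - <<'E'
from h import *
go((695,-25.5,22),np.pi/2);print(read_state()['joint_positions'].round(3))
E
```

```text
tcp [693.3 -11.4 112.2] t 32.42 open 0.622 F [ 0.1 -0.1  0.8]
xaxis [ 0.158  0.051 -0.986] jaw deg -88.9 q7 -0.87
units [ 2.95 -0.43  0.62]
twist 0.012
[-0.29   0.941  0.51   1.633 -0.837  0.635 -0.871]
```

>>> servo_tool(targets=[0,0.6,-0.2,0.4,0,0,0.7,-0.2,0.2,0,0,0.6,0,0,0,0,0.3,0,0,0,0,0,0,0,0])

```text
t: 32.83
eef_pos: [694.8, -32.2, 50.2]
ee_rot: [0.531, 0.549, 0.47, -0.442]
ft_force: [0.1, -0.2, -0.8]
opening: 0.62
```

```bash
python3 - <<'E'
from h import *
go((696,-25.5,21),np.pi/2);print(read_state()['joint_positions'].round(3))
E
```

```text
tcp [694.8 -32.2  50.2] t 32.83 open 0.62 F [ 0.1 -0.2 -0.8]
xaxis [ 0.168  0.047 -0.985] jaw deg -89.2 q7 -0.78
units [ 0.97 -0.12 -0.18]
twist 0.006
[-0.213  1.016  0.414  1.649 -0.9    0.511 -0.78 ]
```

>>> servo_tool(targets=[0,0.4,-0.1,-0.15,0,0,0.45,0,0,0,0,0,0,0,0])

```text
t: 33.08
eef_pos: [698.6, -29.0, 28.5]
ee_rot: [0.533, 0.551, 0.467, -0.441]
ft_force: [0.5, 0.4, -0.7]
opening: 0.621
```

```bash
python3 - <<'E'
from h import *
go((696,-25.5,20),np.pi/2);print(read_state()['joint_positions'].round(3))
E
```

```text
tcp [698.6 -29.   28.5] t 33.08 open 0.621 F [ 0.5  0.4 -0.7]
xaxis [ 0.174  0.044 -0.984] jaw deg -89.3 q7 -0.77
units [ 0.27 -0.13 -0.11]
twist 0.004
[-0.201  1.045  0.379  1.645 -0.915  0.466 -0.771]
```

>>> servo_tool(targets=[0,0.3,-0.08,-0.08,0,0,0,0,0,0])

```text
t: 33.25
eef_pos: [700.7, -27.8, 21.7]
ee_rot: [0.535, 0.552, 0.465, -0.44]
ft_force: [-0.4, 0.9, -1.4]
opening: 0.617
```

```bash
python3 - <<'E'
from h import *
go((696,-25.5,20),np.pi/2)
E
```

```text
tcp [700.7 -27.8  21.7] t 33.25 open 0.617 F [-0.4  0.9 -1.4]
xaxis [ 0.18   0.042 -0.983] jaw deg -89.4 q7 -0.77
units [ 0.03 -0.16 -0.08]
twist 0.004
```

>>> servo_tool(targets=[0,0.1,-0.15,0,0,0.72,0,0,0,0,0.72,0,0,0,0,0.75,0,0,0,0])

```text
t: 33.58
eef_pos: [700.3, -27.6, 21.3]
ee_rot: [0.537, 0.553, 0.462, -0.438]
ft_force: [-0.1, 0.2, -0.4]
opening: 0.749
```

```bash
python3 - <<'E'
from h import *
go((696,-25.5,20),np.pi/2)
E
```

```text
tcp [700.3 -27.6  21.3] t 33.58 open 0.749 F [-0.1  0.2 -0.4]
xaxis [ 0.188  0.041 -0.981] jaw deg -89.3 q7 -0.76
units [ 0.02 -0.15 -0.07]
twist 0.004
```

>>> servo_tool(targets=[0.75,-0.3,0,0,0,0.75,-0.7,0,0,0,0.75,-1,0,0,0,0.75,-1,0,0,0,0.75,-1,0,0,0,0.75,-1,0,0,0,0.75,-1,0,0,0,0.75,-0.6,0,0,0,0.75,0,-0.5,0,0,0.75,0,-1,0,0])

```text
t: 34.42
eef_pos: [616.4, -37.3, 219.5]
ee_rot: [0.536, 0.553, 0.463, -0.438]
ft_force: [0.8, -0.2, -0.3]
opening: 0.747
```

>>> servo_tool(targets=[0.75,0,-1,-0.3,0,0.75,0,-1,-0.8,0,0.75,0,-0.8,-1,0,0.75,0,-0.5,-1,0,0.75,0,-0.3,-1,0,0.75,0,0,-1,0,0.75,0,0,-1,0,0.75,0,0,-0.8,0,0.75,0,0,-0.4,0,0.75,0,0,0,0])

```text
t: 35.25
eef_pos: [491.7, 184.6, 211.7]
ee_rot: [0.532, 0.555, 0.462, -0.443]
ft_force: [-0.2, 0.6, -0.5]
opening: 0.749
```

```bash
python3 - <<'E'
from fit import *
go((600,150,230));print(read_state()['joint_positions'].round(2))
near=dict(trivet=(581,-28),pot=(581,-29),spice_jar=(579,71),squat_tin=(695,-26),mortar=(575,171),candle=(586,-228),tumbler=(424,127),tall_can=(421,-119))
for n in("top","scene"):
    im=camera(n);cv2.imwrite(f"pics/{n}10.png",cv2.resize(im,(784,588))[:,:,::-1])
    for l,p in near.items(): print(n,l,fit(n,l,p,14 if l=='pot' else 0))
E
```

```text
tcp [491.7 184.6 211.7] t 35.25 open 0.749 F [-0.2  0.6 -0.5]
xaxis [ 0.181  0.041 -0.983] jaw deg -90.0 q7 -1.18
units [0.01 3.67 1.12]
[-0.87  0.63  0.65  2.09 -0.84  0.47 -1.18]
top trivet (array([581., -28.]), np.float64(-0.0), 0.7)
top pot (array([580.1, -31.1]), np.float64(-0.894), 0.71)
top spice_jar (array([580.2,  70.9]), np.float64(-0.946), 0.75)
top squat_tin (array([693.4, -29.3]), np.float64(-0.884), 0.94)
top mortar (array([576. , 171.7]), np.float64(-0.951), 0.57)
top candle (array([ 584.4, -227.8]), np.float64(-0.942), 0.86)
top tumbler (array([423., 126.]), np.float64(-0.731), 0.92)
top tall_can (array([ 421.1, -118.9]), np.float64(-0.859), 0.74)
scene trivet (array([582.1, -30.4]), np.float64(-0.256), 0.8)
scene pot (array([576.4, -28.6]), np.float64(-0.92), 0.96)
scene spice_jar (array([575.2,  72.9]), np.float64(-0.766), 0.61)
scene squat_tin (array([691. , -29.1]), np.float64(-0.948), 0.9)
scene mortar (array([574.2, 172.4]), np.float64(-0.931), 0.93)
scene candle (array([ 582.5, -229.1]), np.float64(-0.966), 0.83)
scene tumbler (array([419.6, 129.7]), np.float64(-0.902), 0.81)
scene tall_can (array([ 419.1, -120.3]), np.float64(-0.924), 0.91)
```

View pics/top10.png

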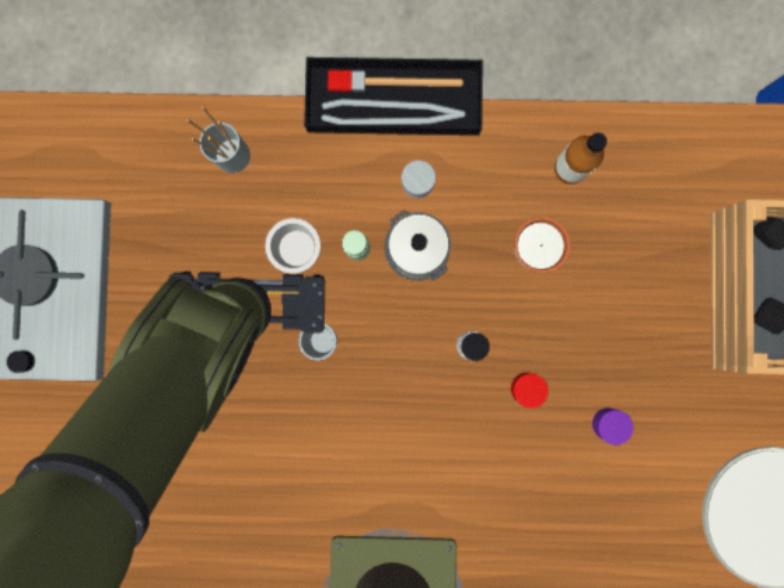

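View pics/scene10.png

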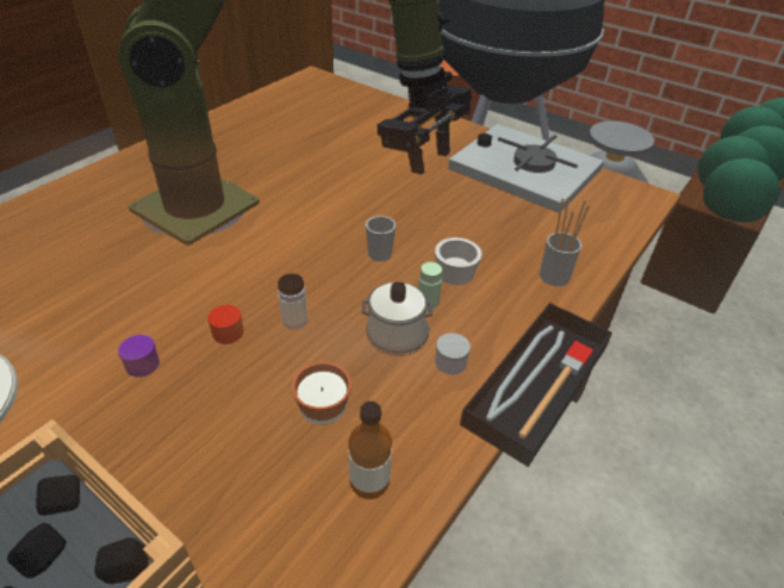

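All four stand upright and in place, the bystanders haven't moved, and the arm is clear. Handing in.

```bash
python3 -c "
from cell import *
print(job_done())"
```

```text
the job is handed in; nothing more can be done
None
```

The serving corner is laid out in the order you asked, and I handed the job in at about 36 s on the robot clock. No verdict came back. My last camera checks agree with each placing except that the trivet was no longer measurable.

| Item | Measured, world x, y (mm) | Target (mm) |
|---|---|---|
| Trivet (measured before the pot covered it) | 581.9, -28.7 | midpoint 580.8, -27.9 |
| Pot | about 580, -31 | trivet centre (about 2–3 mm off) |
| Spice jar | 580, 71 | midway at 578, 71; about 102 from the pot and 101 from the mortar |
| Squat tin | 693, -29 | about 112 behind the trivet (gap about 3 cm), 4 off the row's middle |

- **Bystanders:** the fits put the tumbler and tall can back at their starting positions to within 2 mm. The bottle and skewer cup were only judged by eye from the pictures and look unmoved. The gripper is open and clear of everything.
- **Camera disagreement:** the scene camera reads x about 2–5 mm lower than the top camera, also for the fixed mortar and candle. The final trivet fits failed because the pot hides it, so its final position rests on the earlier measurement.
- **Rough spots:** the tool drifted to about 10° of tilt and joint 6 came close to its lower limit. The jar was briefly pressed on the table at about 30 N before I let go, and the tin was carried with the jaws turned 90° so the tilt would not tip it.

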